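# Inspect a hairline crack in a plaster sample with the hand magnifier

## Task

Lift the hand magnifier by its handle out of the tool tray, leaving the other tools in there, and hold it level over the sample board with the lens centred above the hairline crack in the yellow-taped test field, the middle of the lens rim at the height of the red pointer on the height gauge, which marks where the lens is in focus. The plaster is fresh, so touch it with nothing, and leave the gauge's setting and everything else on the bench where they are. Finish while still holding the magnifier steady in the air there; do not put it down or let go.

Things in the scene. Friction and masses are not known exactly. Their poses are not given: they have to be found in the camera images.
- magnifier: hand magnifier lying flat in the tray, about 130 g: white lens rim (84 mm across, 16 mm thick), black handle 24 mm wide, 20 mm tall, 112 mm long, flat upright sides; balances in the handle, about 60 mm from the lens centre. Origin: under the lens centre, on the flat underside (on the tray floor). x runs from handle to lens (handle from x = -38 to -150 mm), z up.
- lens (a point): centre of the magnifier's lens, in the middle of the rim's thickness, 8 mm above the magnifier's underside. Axes as the magnifier; z is the optical axis.
- handle (a point): a good place to grip the magnifier: on the middle of the handle, 85 mm from the lens centre, 10 mm above the underside; squeeze across the 24 mm width (the magnifier's y).
- tray: grey open plastic tool tray, 260 x 300 mm outside, 50 mm high, walls and floor 5 mm thick, fixed; on either side of the bench. Origin: centre of its underside; y along the 300 mm side. The magnifier lies roughly along y, its lens towards +y, with the leaf tool and the pencil apart from it on either side.
- board: freshly plastered sample board lying flat, 240 x 300 mm, 16 mm thick: plywood with off-white lime plaster, teal smears and yellow tape along two edges. Fixed; on the side of the bench where the tray is not. Origin: centre of its underside, y along the 300 mm side. The plaster must not be touched.
- field: masked test field on the board's face: a square frame of yellow tape, 90 mm outside and 66 mm inside, round a pale blue-green patch. Lies at a different place on the board each time. Origin: its centre on the board's face, 16 mm above the bench.
- crack (a point): middle of the short black hairline crack, at the centre of the test field on the board's face (16 to 17 mm above the bench).
- gauge: height gauge at the far edge of the bench: grey cast base 70 x 90 x 32 mm, upright steel column 245 mm high overall with graduations, fixed. Origin: centre of the underside of the base; z up, the scriber points along its own -x, roughly towards +y of the bench.
- cursor (a joint): height of the clamped cursor on the gauge's column, m: 0 when the pointer is 80 mm above the bench, 0.08 when it is 160 mm above; here it is set between 0.015 and 0.065. Stays where it is clamped unless pushed hard.
- pointer (a point): tip of the red-ended scriber on the gauge's cursor, 86 mm out from the base centre; its height above the bench marks the height at which the magnifier's lens is in focus on the board's face.
- leaf: plasterer's leaf tool in the tray, 190 mm long, wooden middle and two steel leaves 18 mm wide, lying flat. Origin: underside, mid-length.
- pencil: red carpenter's pencil in the tray, 175 x 13 x 9 mm, lying flat. Origin: underside, near mid-length.
- trowel: steel finishing trowel lying blade down, 280 x 120 mm, pink mount and wooden handle up to 78 mm high. Origin: underside, centre of the blade.
- knife: red-handled filling knife lying flat, 220 mm long, steel blade 100 mm wide. Origin: underside, about the middle of its length.
- jar_teal: pigment jar, teal, white cap, 54 mm diameter, 75 mm high. Origin: centre of its underside.
- jar_ochre: pigment jar, ochre, white cap, 54 mm diameter, 75 mm high. Origin: centre of its underside.
- tape_roll: roll of yellow masking tape lying flat, 90 mm diameter, 25 mm high. Origin: centre of its underside.
- sander: cork sanding block, 70 x 120 x 30 mm. Origin: centre of its underside.
Not all that is in view belongs to the job. There is more than one size of the leaf; the one meant has the size given above.

How it is judged (in metres and radians):
On the way:
1. the magnifier is lifted clear of the tray in the gripper, the other tools stay in it (height (world z) of each of lens, handle above 0.075 m and contact force between the fingers and magnifier above 2 N and contact force between magnifier and tray below 0.1 N and height (world z) of each of leaf, pencil below 0.02 m), for 0.2 s.
At the end, for the whole second after the job is handed in: Magnifier held still by the fingers alone (under 0.02 m/s, 0.15 rad/s): lens centre within 15 mm horizontally of the crack's middle, its height within 8 mm of the red pointer's tip, level within 0.10 rad; leaf tool and pencil still in the tray (horizontal distance between lens and crack below 0.015 m and z of lens in the frame of pointer between -0.008 and 0.008 m and angle between lens's own z axis and vertical below 0.1 rad and contact force between the fingers and magnifier above 2 N and contact force between magnifier and tray below 0.1 N and contact force between magnifier and board below 0.1 N and contact force between magnifier and gauge below 0.1 N and linear speed of magnifier below 0.02 m/s and angular speed of magnifier below 0.15 rad/s and height (world z) of each of leaf, pencil below 0.02 m); the arm keeps its last pose, push and grip.
It fails at once if the fresh plaster is touched (contact force between board and anything else above 0.5 N).
It fails at once if the gauge's pointer is shifted by more than 4 mm (distance of pointer from where it was at the start of the episode above 0.004 m).
It fails at once if another thing on the bench or in the tray is moved by more than 25 mm (distance of any of leaf, pencil, trowel, knife, jar_teal, jar_ochre, tape_roll, sander from where it was at the start of the episode above 0.025 m).
It also fails if it takes over 37 s, if anything falls off the work surface, if the arm or the gripper's body presses on something with over 40 N, if the wrist force passes 120 N, or if a joint passes its speed limit or range.

## Robot

A 6-joint arm with a two-finger parallel gripper is mounted at the origin on the work surface. World frame = base frame: x ahead of the robot, y to its left, z up, the work surface at z = 0. Lengths are in mm, angles in rad, forces in N, time in s.
With the tool pointing down it reaches from about 275 to 975 mm from the base axis. Payload 8.4 kg.
Tool frame: the origin (TCP) lies between the finger pads; the fingertips stand 8 mm ahead of it and the grasp point (between the pads) lies 11 mm behind it (r.finger_overhang is the distance from the TCP to the fingertips, in mm); z points along the fingers, y is the line along which they close (so a half turn about z gives the same grasp; the last joint's range is limited). The gripper opens to 92 mm and grips with 3 to 60 N. Pads are 20 mm wide; open, the fingers measure 128 mm over their backs; the gripper's body (75 mm by 189 mm) begins 69 mm behind the grasp point.
Start: joints at [-1.34, 0.353, 1.633, -0, 1.155, -0.002], TCP at [144.188, -608.143, 222.583] pointing down, gripper open.
Joint ranges: [-2.63, 2.63], [-0.92, 2.1], [0.06, 2.66], [-1.3, 4.44], [0, 2.69], [-3.02, 3.02]. Speed limits (rad/s): [2.22, 2.22, 2.79, 3.14, 3.14, 3.14].

## Interface

Orientations are given as a unit quaternion [x, y, z, w].
In Python, from cell import sensors, capture, order, r gives the robot as it stands. The module is installed in compiled form; this text tells all that it offers.
- The arm moves only by the tool apply_moves, never from a script. Its argument "targets" is a list that holds one entry, the list of rows, each a list of 7 numbers: the shift along the tool's x, y, z in m, then the turn, a rotation vector about the tool's x, y, z in degrees, then the closure, from 0 (fully open) to 1 (shut). In form: [[[x, y, z, wx, wy, wz, jaw], ...]]. A call has 1 to 12 rows; each row shifts and turns the commanded pose from where the row before left it, along the tool's axes as they then stand; what a row does not reach is not made up. A row lasts 1/12 s, in which the tool goes at most 41.7 mm and 7.16 degrees, less where a joint would pass 70% of its speed; a pose out of reach is approached as far as the arm can. A call is refused whole if a number of a shift passes 0.0417 or a number of a turn 7.16, either way. A call with a gripper value outside its range is refused whole. The fingers move at their own pace and stop on an object; "squeeze" is the grip in N (left out, the last holds). Time passes only in rows, so rows that do not move let the fingers close. It gives the time, the measured TCP pose, the force, the opening and the grip force at its end, in the units of the state.
- sensors.read_state(): the state, without advancing time (a new reading comes with each control period).
- capture(name): name is "scene" or "top" or "wrist"; returns a dict with "image" (400x640x3 uint8, red, green, blue), "fx", "fy", "cx", "cy" (pixels), "distortion" ([k1, k2, p1, p2, k3] as OpenCV has them; the pictures are not rectified), "rvec" (rotation vector, rad) and "tvec" (3), from world to camera coordinates, as OpenCV has them; the wrist camera has in their place "tool_from_camera" (4x4, takes a point from camera to tool coordinates, whose origin is the TCP and whose axes are the flange's). Camera axes: x right, y down, z forward; pixel columns grow to the right and rows downward; lengths in mm; the calibration is good to about 2 mm. A picture is of the moment at which its call begins: read the wrist's pose just before it. There is no depth.
- order.job_done(): hands the job in; it is judged then, once.
The state is a dict: "time_s": time; "q": joint angles; "qd": joint speeds; "joint_efforts": joint torques, N m; "eef_pos": TCP position; "ee_rot": TCP orientation; "ft_force": force on the tool from outside, world axes, zero at the start; "torque": the same for the moment, N m; "grip_width": opening from 0.0 (shut) to 1.0 (fully open); "finger_force": force on a finger pad.
Only numpy, scipy, OpenCV 4.12 (cv2) and the standard library are available. Lean on these libraries where they do the work, as an engineer would, in place of code of your own. Each camera call takes 0.05 s, during which the arm holds its last target. There are 200 camera calls.

## Working session

There is one attempt and no reset: what is moved stays moved. The work goes in short steps, Python scripts to look and compute and a tool call to move; the robot and the scene stay as the last step left them, time stands still between calls to the robot, and variables do not carry over. Pictures are saved under pics/ and viewed, at most 10 in all, crops included, and the job is handed in when it is done.

Besides the shell and the picture viewer there is one more tool, called after ">>>" as name(argument=value, ...) on one line, values as JSON. apply_moves: Moves the arm, as the interface text tells. Its arguments: {"type":"object","properties":{"targets":{"type":"array"},"squeeze":{"type":"number"}},"required":["targets"]}

```bash
mkdir -p pics; cat > h.py <<'E'
import numpy as np, cv2, pickle
from cell import sensors, capture, order, r
from scipy.spatial.transform import Rotation as R
def grab(n):
    s=sensors.read_state(); c=capture(n); pickle.dump((s,c),open(f'pics/{n}.pkl','wb')); return s,c
def load(n): return pickle.load(open(f'pics/{n}.pkl','rb'))
def ray(s,c,uv):
    K=np.array([[c['fx'],0,c['cx']],[0,c['fy'],c['cy']],[0,0,1.]])
    p=cv2.undistortPoints(np.array(uv,float).reshape(-1,1,2),K,np.array(c['distortion'],float)).reshape(-1,2)
    d=np.c_[p,np.ones(len(p))]
    if 'rvec' in c:
        Rm=cv2.Rodrigues(np.array(c['rvec'],float))[0]; t=np.array(c['tvec'],float).ravel()
        return -Rm.T@t, d@Rm
    T=np.array(c['tool_from_camera']); Rt=R.from_quat(s['ee_rot']).as_matrix()
    return np.array(s['eef_pos'])+Rt@T[:3,3], d@(Rt@T[:3,:3]).T
def plane(s,c,uv,z):
    o,d=ray(s,c,uv); return o+d*((z-o[2])/d[:,2])[:,None]
E
python3 - <<'E'
from h import *
for n in('top','scene','wrist'):
    s,c=grab(n); cv2.imwrite(f'pics/{n}0.png',c['image'][:,:,::-1])
print(s); 
E
```

```text
{'time_s': 0.1, 'q': array([-1.34040028e+00,  3.53575196e-01,  1.63406720e+00,  8.98191394e-06,
        1.15525654e+00, -2.38469277e-03]), 'qd': array([ 5.20216306e-04, -8.10121472e-04, -2.41045376e-03,  9.13694690e-04,
       -5.31035711e-04,  4.79602031e-05]), 'joint_efforts': array([-6.85552477e-04, -5.94906557e+01, -3.34930015e+01,  6.98943925e-02,
        1.83148094e-02, -7.69574058e-06]), 'eef_pos': array([ 144.08412386, -607.68989441,  221.93791278]), 'ee_rot': array([ 9.93234283e-01,  1.16125935e-01, -7.02196224e-05, -6.49367957e-04]), 'ft_force': array([-0.25320516, -0.34703969,  0.05552272]), 'torque': array([-0.0238805 , -0.0185884 ,  0.02805722]), 'finger_force': 0.0, 'grip_width': 1.0011063129503044}
```

View pics/top0.png

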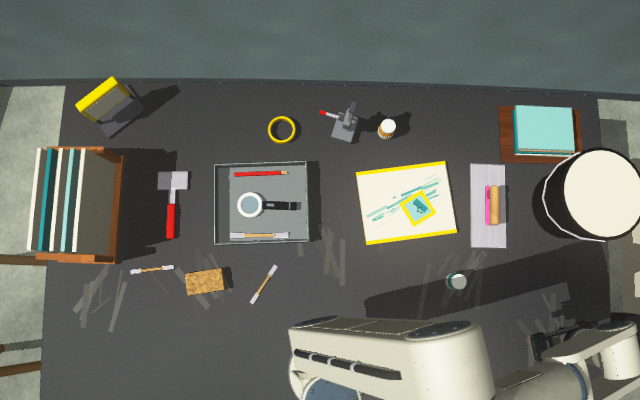

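View pics/scene0.png

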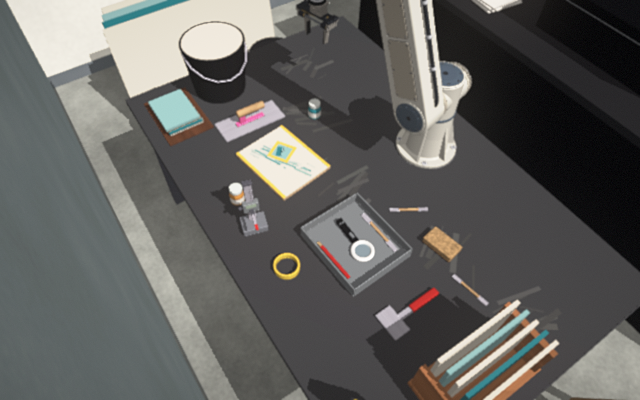

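The top view shows the tray on +y (left) with the magnifier: lens at (250,205), handle to about (298,206). The field is at about (418,208), and the gauge at (345,122) has its red tip near (321,112). There is only one magnifier and one gauge. The in-tray leaf (260,236) is the 190 mm one; the loose ones at (152,269) and (264,284) are decoys. I'll enlarge the key parts next.

```bash
python3 - <<'E'
from h import *
s,t=load('top'); _,sc=load('scene')
def crop(c,x,y,w,h): return cv2.resize(c['image'][y:y+h,x:x+w,::-1],(400,300),interpolation=cv2.INTER_NEAREST)
m=np.vstack([np.hstack([crop(t,210,155,104,78+0),crop(t,388,180,64,48)]),np.hstack([crop(t,310,90,64,48),crop(sc,220,172,80,60)])])
cv2.imwrite('pics/m.png',m)
hsv=cv2.cvtColor(t['image'],cv2.COLOR_RGB2HSV)
def cen(mask): u=np.argwhere(mask)[:,::-1]; return u
# lens rim
sub=np.zeros(hsv.shape[:2],bool); sub[185:225,230:310]=1
w=(hsv[...,2]>170)&(hsv[...,1]<50)&sub; u=cen(w); print('rim',len(u),u.min(0),u.max(0))
(cx,cy),rad=cv2.minEnclosingCircle(u[u[:,0]<266].astype(np.float32)); print(cx,cy,rad,plane(s,t,[[cx,cy],[cx+rad,cy]],21))
b=(hsv[...,2]<45)&sub; u=cen(b); print('handle',len(u),u.min(0),u.max(0))
sub[:]=0; sub[185:232,395:440]=1
y=(hsv[...,0]>22)&(hsv[...,0]<34)&(hsv[...,1]>130)&(hsv[...,2]>120)&sub
n,l,st,ce=cv2.connectedComponentsWithStats(y.astype(np.uint8)); i=1+st[1:,4].argmax(); u=cen(l==i)
rc=cv2.minAreaRect(u.astype(np.float32)); print('field',rc,plane(s,t,[rc[0]],16), plane(s,t,cv2.boxPoints(rc),16))
for n in('top','scene'):
    _,c=load(n); h=cv2.cvtColor(c['image'],cv2.COLOR_RGB2HSV); sub[:]=0
    if n=='top': sub[100:130,310:360]=1
    else: sub[200:240,230:280]=1
    m=((h[...,0]<8)|(h[...,0]>172))&(h[...,1]>120)&(h[...,2]>60)&sub; print(n,cen(m).tolist())
E
```

```text
rim 503 [237 192] [306 217]
249.35916137695312 204.45774841308594 12.85686206817627 [[522.98826498 267.77219236  21.        ]
 [523.97438485 226.1021269   21.        ]]
handle 163 [263 202] [295 209]
field ((417.345458984375, 207.7489471435547), (27.711654663085938, 26.6634578704834), 58.392494201660156) [[ 525.39269773 -277.86079905   16.        ]] [[ 539.84692224 -216.70865313   16.        ]
 [ 587.80137956 -291.8735891    16.        ]
 [ 510.90142856 -339.24223299   16.        ]
 [ 463.72951779 -264.13653972   16.        ]]
top [[320, 110], [321, 110], [322, 110], [319, 111], [320, 111], [321, 111], [322, 111], [323, 111], [324, 111], [325, 111], [319, 112], [320, 112], [321, 112], [322, 112], [323, 112], [324, 112], [325, 112], [319, 113], [320, 113], [321, 113], [322, 113], [323, 113], [324, 113], [325, 113], [322, 114], [323, 114], [324, 114], [325, 114]]
scene [[256, 224], [255, 225], [256, 225], [257, 225], [255, 226], [256, 226], [257, 226], [255, 227], [256, 227], [257, 227], [256, 228], [257, 228], [256, 229], [257, 229], [258, 229]]
```

View pics/m.png

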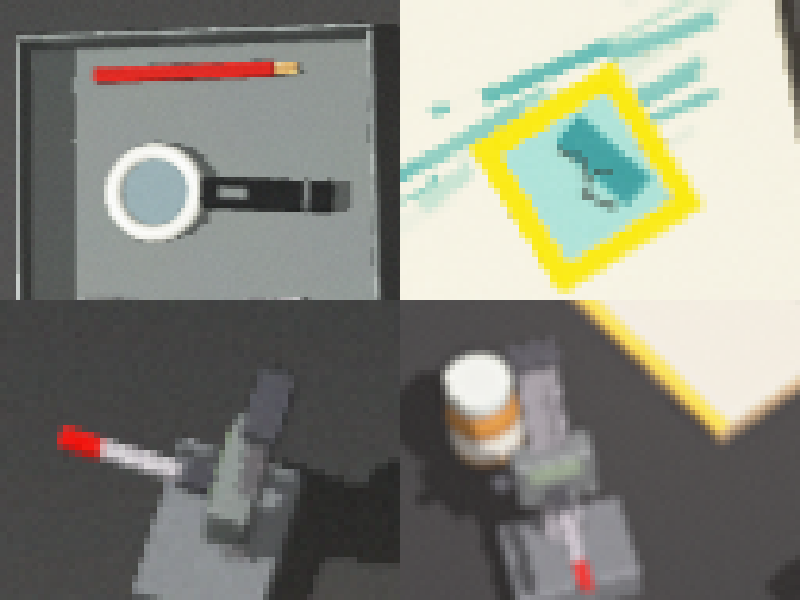

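The magnifier, the field with its crack, and the red scriber tip are all clear: about (319,111) in top and (257.5,229.5) in scene. Next I triangulate the tip and get the handle direction.

```bash
python3 - <<'E'
from h import *
s,t=load('top'); _,sc=load('scene')
def tri(uv1,uv2):
    o1,d1=ray(s,t,[uv1]);o2,d2=ray(s,sc,[uv2]);d1=d1[0]/np.linalg.norm(d1);d2=d2[0]/np.linalg.norm(d2)
    a,b=np.linalg.lstsq(np.c_[d1,-d2],o2-o1,rcond=None)[0]; return o1+a*d1,o2+b*d2
print('tip',tri([318.8,111.3],[257.5,229.7]), tri([319,110.8],[257,229.2]),tri([322,112],[256.4,226.8]))
u=np.array([(265,203.7),(280,204.6),(295,205.6)]); print('handle top 25',plane(s,t,u,25),plane(s,t,[[297,205.8]],25))
tr=np.array([(214,164),(305,162),(308,241),(217,244)]); print('tray',plane(s,t,tr,50))
print('crack',plane(s,t,[(388+587*.16-64+0,180+175*.16)],16))
print(load('wrist')[1]['tool_from_camera'], ray(s,t,[[320,200]])[0])
E
```

```text
tip (array([811.30796808,  50.06072067, 111.6182589 ]), array([812.38087672,  49.05125556, 111.97129889])) (array([812.05267658,  49.45534768, 114.34372399]), array([813.47646597,  48.11720726, 114.81437985])) (array([808.59829373,  39.95700811, 113.60201997]), array([810.33421661,  38.32755031, 114.1820503 ]))
handle top 25 [[526.1253038  216.7340494   25.        ]
 [524.33957715 168.24152278  25.        ]
 [522.22448838 119.82864433  25.        ]] [[521.72577152 113.37234894  25.        ]]
tray [[647.87608453 384.02890856  50.        ]
 [660.86098482  90.77972643  50.        ]
 [407.99528606  74.49901609  50.        ]
 [391.39256562 360.54752424  50.        ]]
crack [[ 524.60935371 -279.74926756   16.        ]]
[[ 7.02865347e-04 -9.62593693e-01 -2.70948128e-01  7.54182239e+01]
 [ 9.99999709e-01  7.56517166e-04 -9.35733006e-05 -8.69571994e-01]
 [ 2.95049979e-04 -2.70947983e-01  9.62593945e-01 -1.62048791e+02]
 [ 0.00000000e+00  0.00000000e+00  0.00000000e+00  1.00000000e+00]] [ 320.30136033   41.12831315 1578.2744077 ]
```

View pics/wrist0.png

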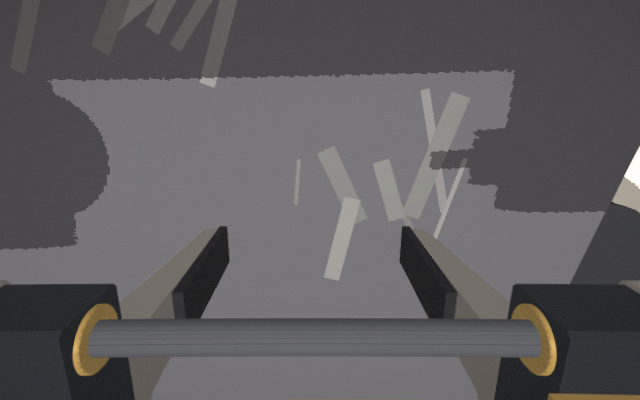

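Tip height is about 113 mm. I'll turn the tool to line up with the handle (tool x along +y), then go over the field for a near look.

>>> apply_moves(targets=[[[0,0,0,0,0,-6.39,0],[0,0,0,0,0,-6.39,0],[0,0,0,0,0,-6.39,0],[0,0,0,0,0,-6.39,0],[0,0,0,0,0,-6.39,0],[0,0,0,0,0,-6.39,0],[0,0,0,0,0,-6.39,0],[0,0,0,0,0,-6.39,0],[0,0,0,0,0,-6.39,0],[0,0,0,0,0,-6.39,0],[0,0,0,0,0,-6.39,0],[0,0,0,0,0,-6.39,0]]], squeeze=40)

```text
time_s: 1.15
eef_pos: [144.2, -607.9, 222.2]
ee_rot: [0.705, 0.709, 0.0, -0.0]
ft_force: [0.1, 0.7, 0.3]
grip_width: 0.999
finger_force: 0.0
```

>>> apply_moves(targets=[[[0.0215,0.0318,0,0,0,0,0],[0.0215,0.0318,0,0,0,0,0],[0.0215,0.0318,0,0,0,0,0],[0.0215,0.0318,0,0,0,0,0],[0.0215,0.0318,0,0,0,0,0],[0.0215,0.0318,0,0,0,0,0],[0.0215,0.0318,0,0,0,0,0],[0.0215,0.0318,0,0,0,0,0],[0.0215,0.0318,0,0,0,0,0],[0.0215,0.0318,0,0,0,0,0],[0.0215,0.0318,0,0,0,0,0],[0.0215,0.0318,0,0,0,0,0]]])

```text
time_s: 2.15
eef_pos: [527.0, -348.5, 222.4]
ee_rot: [0.707, 0.707, -0.0, -0.0]
ft_force: [-0.1, 0.0, 0.2]
grip_width: 1.0
finger_force: 0.0
```

```bash
python3 - <<'E'
from h import *
s,c=grab('wrist'); print(c['fx'])
h=cv2.cvtColor(c['image'],cv2.COLOR_RGB2HSV)
y=((h[...,0]>22)&(h[...,0]<34)&(h[...,1]>130)&(h[...,2]>100)).astype(np.uint8)
for q in cv2.findContours(y,cv2.RETR_EXTERNAL,cv2.CHAIN_APPROX_NONE)[0]:
    if cv2.contourArea(q)<2000: continue
    p=plane(s,c,q.reshape(-1,2),16)[:,:2].astype(np.float32); print(cv2.minAreaRect(p), cv2.contourArea(q))
E
```

```text
345.23016998322925
((524.4605712890625, -279.7019348144531), (89.57231140136719, 89.58231353759766), 31.97818374633789) 7640.0
((664.6212158203125, -279.3916015625), (12.226540565490723, 192.28286743164062), 8.674216270446777) 2086.0
((435.9043884277344, -296.9855651855469), (12.23129940032959, 227.33338928222656), 8.755953788757324) 2343.5
```

>>> apply_moves(targets=[[[0.0307,0.0094,0,0,0,0,0],[0.0307,0.0094,0,0,0,0,0],[0.0307,0.0094,0,0,0,0,0],[0.0307,0.0094,0,0,0,0,0],[0.0307,0.0094,0,0,0,0,0],[0.0307,0.0094,0,0,0,0,0],[0.0307,0.0094,0,0,0,0,0],[0.0307,0.0094,0,0,0,0,0],[0.0307,0.0094,0,0,0,0,0],[0.0307,0.0094,0,0,0,0,0],[0.0307,0.0094,0,0,0,0,0],[0.0307,0.0094,0,0,0,0,0]]])

```text
time_s: 3.2
eef_pos: [638.4, 19.8, 222.4]
ee_rot: [0.707, 0.707, -0.0, -0.0]
ft_force: [0.6, -1.3, -0.0]
grip_width: 1.0
finger_force: 0.0
```

```bash
python3 - <<'E'
from h import *
s,c=grab('wrist'); import shutil; shutil.copy('pics/wrist.pkl','pics/w1.pkl'); cv2.imwrite('pics/w1.png',c['image'][:,:,::-1])
h=cv2.cvtColor(c['image'],cv2.COLOR_RGB2HSV)
m=(((h[...,0]<8)|(h[...,0]>172))&(h[...,1]>120)&(h[...,2]>60)).astype(np.uint8)
for q in cv2.findContours(m,0,cv2.CHAIN_APPROX_NONE)[0]:
    if cv2.contourArea(q)>20: print(cv2.minAreaRect(q), cv2.boxPoints(cv2.minAreaRect(q)))
print(s['eef_pos'])
E
```

```text
((526.7739868164062, 171.89724731445312), (15.72451114654541, 29.2972469329834), 24.443954467773438) [[513.5548  181.97945]
 [525.6781  155.30821]
 [539.99316 161.81505]
 [527.8699  188.48628]]
((309.5, 8.5), (17.0, 13.0), 90.0) [[303.   0.]
 [316.   0.]
 [316.  17.]
 [303.  17.]]
[638.40162721  19.77618717 222.38389631]
```

View pics/w1.png

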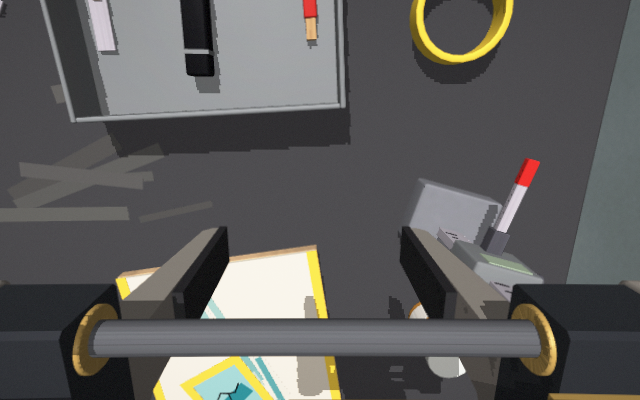

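The wrist view shows the field measuring 89.6 mm square at (524.5, -279.7), matching the top view. The red tip end is at (533,158.6). A second wrist view gives a baseline.

>>> apply_moves(targets=[[[0.0225,-0.02,0,0,0,0,0],[0.0225,-0.02,0,0,0,0,0],[0.0225,-0.02,0,0,0,0,0],[0,0,0,0,0,0,0],[0,0,0,0,0,0,0]]])

```text
time_s: 3.67
eef_pos: [577.6, 86.5, 222.6]
ee_rot: [0.706, 0.708, -0.0, -0.0]
ft_force: [0.6, 0.1, 0.1]
grip_width: 1.003
finger_force: 0.0
```

```bash
python3 - <<'E'
from h import *
import shutil
s,c=grab('wrist'); shutil.copy('pics/wrist.pkl','pics/w2.pkl')
o={}
for n in('w1','w2'):
    s,c=load(n); h=cv2.cvtColor(c['image'],cv2.COLOR_RGB2HSV)
    m=(((h[...,0]<8)|(h[...,0]>172))&(h[...,1]>120)&(h[...,2]>60)).astype(np.uint8); m[:,:400]=0
    q=max(cv2.findContours(m,0,cv2.CHAIN_APPROX_NONE)[0],key=cv2.contourArea)
    b=cv2.boxPoints(cv2.minAreaRect(q)); b=b[b[:,1].argsort()]; print(n,s['eef_pos'],b.tolist())
    o[n]=(s,c,b[:2].mean(0),b.mean(0))
_,t=load('top');_,sc=load('scene')
def tri(L):
    A=np.zeros((3,3));B=np.zeros(3); X=[]
    for s,c,uv in L:
        p,d=ray(s,c,[uv]);d=d[0]/np.linalg.norm(d);P=np.eye(3)-np.outer(d,d);A+=P;B+=P@p;X.append((p,P))
    x=np.linalg.solve(A,B); return x.round(1),[round(float(np.linalg.norm(P@(x-p))),1) for p,P in X]
w=[(*o[n][:2],o[n][2]) for n in o]; S=(s,sc,[257.5,229.7]); T=(s,t,[318.8,111.3])
print(tri(w),tri([(*o[n][:2],o[n][3]) for n in o]),tri([w[0],S]),tri([w[1],S]),tri([w[1],T]),tri(w+[S,T]))
E
```

```text
w1 [638.40162721  19.77618717 222.38389631] [[525.6781005859375, 155.30821228027344], [539.9931640625, 161.81504821777344], [513.5548095703125, 181.9794464111328], [527.869873046875, 188.4862823486328]]
w2 [577.61129026  86.46230301 222.62234118] [[584.2000732421875, 232.6000518798828], [599.0001220703125, 240.00006103515625], [572.2000732421875, 256.60003662109375], [587.0001220703125, 264.00006103515625]]
(array([813. ,  47.2, 107.7]), [0.0, 0.0]) (array([809.4,  36.5, 108.7]), [0.1, 0.1]) (array([811.8,  47.5, 109.5]), [0.0, 0.0]) (array([811.7,  47.7, 109.3]), [0.2, 0.2]) (array([810.8,  49.3, 111.1]), [1.0, 1.0]) (array([811.5,  48.5, 110.1]), [0.8, 0.6, 0.6, 1.6])
```

Pointer height is about 110 mm. Now above the magnifier.

>>> apply_moves(targets=[[[0.028,-0.0134,0,0,0,0,0],[0.028,-0.0134,0,0,0,0,0],[0.028,-0.0134,0,0,0,0,0],[0.028,-0.0134,0,0,0,0,0],[0,0,0,0,0,0,0],[0,0,0,0,0,0,0]]])

```text
time_s: 4.22
eef_pos: [525.2, 198.1, 222.6]
ee_rot: [0.706, 0.708, 0.0, 0.0]
ft_force: [-0.2, -0.9, 0.4]
grip_width: 1.001
finger_force: 0.0
```

```bash
python3 - <<'E'
from h import *
s,c=grab('wrist'); cv2.imwrite('pics/w3.png',c['image'][:,:,::-1]); print(s['eef_pos'],s['ee_rot'])
h=cv2.cvtColor(c['image'],cv2.COLOR_RGB2HSV)
w=((h[...,2]>170)&(h[...,1]<50)).astype(np.uint8)
for q in cv2.findContours(w,0,cv2.CHAIN_APPROX_NONE)[0]:
    if cv2.contourArea(q)>2000:
        p=plane(s,c,q.reshape(-1,2),21)[:,:2].astype(np.float32); print('w',cv2.fitEllipse(q),cv2.fitEllipse(p))
b=(h[...,2]<30).astype(np.uint8)
for q in cv2.findContours(b,0,cv2.CHAIN_APPROX_NONE)[0]:
    if cv2.contourArea(q)>800:
        p=plane(s,c,q.reshape(-1,2),25)[:,:2].astype(np.float32); print('b',cv2.boundingRect(q),cv2.minAreaRect(p))
E
```

```text
[525.18302716 198.10560828 222.55754054] [7.06421565e-01 7.07791300e-01 3.86149426e-05 2.17440588e-04]
w ((313.2663269042969, 95.08214569091797), (156.03147888183594, 184.8096160888672), 69.55680847167969) ((522.9323120117188, 269.8047790527344), (154.48472595214844, 184.79071044921875), 110.23048400878906)
b (495, 354, 71, 46) ((794.1516723632812, -65.95018768310547), (78.47229766845703, 68.0155029296875), 1.2017796039581299)
b (60, 285, 75, 115) ((254.72906494140625, -20.21019744873047), (78.51216125488281, 163.24664306640625), 0.37651968002319336)
b (400, 229, 46, 89) ((648.19873046875, 74.2588882446289), (30.39834976196289, 125.2309799194336), 29.73780632019043)
b (183, 229, 46, 89) ((400.2147216796875, 74.01351165771484), (125.22412109375, 30.494659423828125), 61.572608947753906)
b (303, 143, 22, 79) ((523.44775390625, 183.8560028076172), (86.36743927001953, 22.29877471923828), 89.64608764648438)
```

View pics/w3.png

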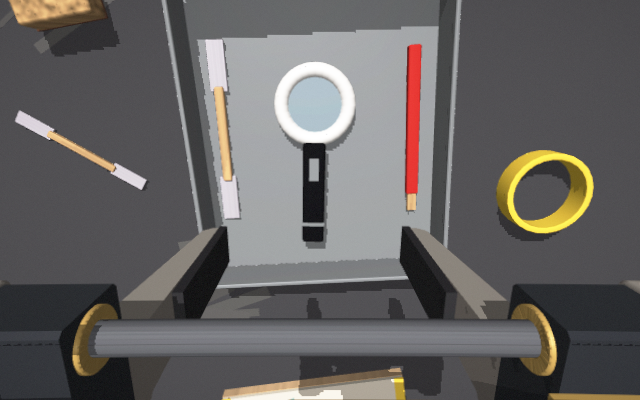

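Lens at about (315,103), handle straight along the column 313–314; the pencil and leaf are clear of the finger paths. Descend with jaws part closed.

>>> apply_moves(targets=[[[0,-0.0017,0.018,0,0,0,0.3],[0,0,0.02,0,0,0,0.3],[0,0,0.02,0,0,0,0.3],[0,0,0.02,0,0,0,0.3],[0,0,0.02,0,0,0,0.3],[0,0,0.02,0,0,0,0.3],[0,0,0.02,0,0,0,0.3],[0,0,0.02,0,0,0,0.3],[0,0,0.018,0,0,0,0.3],[0,0,0.015,0,0,0,0.3],[0,0,0.01,0,0,0,0.3],[0,0,0.005,0,0,0,0.3]]])

```text
time_s: 5.27
eef_pos: [523.2, 196.4, 15.1]
ee_rot: [0.708, 0.707, -0.001, -0.0]
ft_force: [-0.7, -0.5, 0.1]
grip_width: 0.699
finger_force: 0.0
```

>>> apply_moves(targets=[[[0,0,0,0,0,0,0.5],[0,0,0,0,0,0,0.6],[0,0,0,0,0,0,0.65],[0,0,0,0,0,0,0.7],[0,0,0,0,0,0,0.75],[0,0,0,0,0,0,1],[0,0,0,0,0,0,1],[0,0,0,0,0,0,1],[0,0,0,0,0,0,1],[0,0,0,0,0,0,1],[0,0,0,0,0,0,1],[0,0,0,0,0,0,1]]])

```text
time_s: 6.27
eef_pos: [523.5, 198.1, 17.2]
ee_rot: [0.707, 0.707, 0.0, 0.0]
ft_force: [0.3, 0.2, 6.0]
grip_width: 0.259
finger_force: 39.9
```

>>> apply_moves(targets=[[[0,0,-0.004,0,0,0,1],[0,0,-0.008,0,0,0,1],[0,0,-0.012,0,0,0,1],[0,0,-0.016,0,0,0,1],[0,0,-0.02,0,0,0,1],[0,0,-0.02,0,0,0,1],[0,0,-0.02,0,0,0,1],[0,0,-0.02,0,0,0,1],[0,0,-0.015,0,0,0,1],[0,0,-0.01,0,0,0,1],[0,0,-0.005,0,0,0,1],[0,0,0,0,0,0,1]]])

```text
time_s: 7.27
eef_pos: [523.5, 198.1, 167.9]
ee_rot: [0.707, 0.707, 0.001, 0.0]
ft_force: [-0.0, 1.2, -0.6]
grip_width: 0.256
finger_force: 39.9
```

```bash
python3 - <<'E'
from h import *
s,c=grab('wrist'); cv2.imwrite('pics/w4.png',c['image'][:,:,::-1]); print(s['eef_pos'],s['ee_rot'],s['finger_force'],s['ft_force'],s['torque'])
E
```

```text
[523.4825241  198.06268113 167.88393098] [7.06994421e-01 7.07218498e-01 8.62124533e-04 3.76005882e-04] 39.93795454502106 [-0.01950795  1.23251474 -0.64172914] [-0.0530178  -0.12313108  0.00271287]
```

View pics/w4.png

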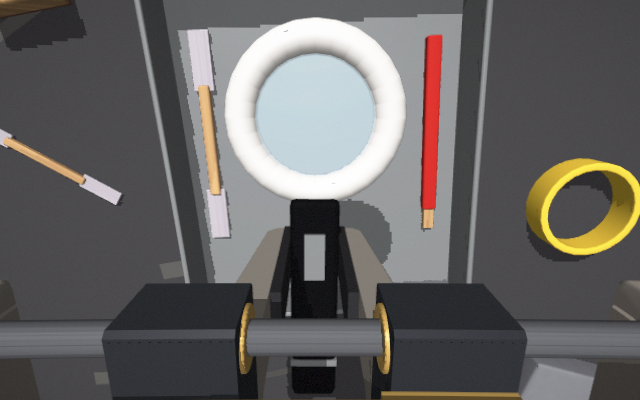

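The magnifier is in the grip, rim centred near (315,111), with the leaf and pencil still in the tray. Next: measure the lens in the tool frame.

```bash
cat > rim.py <<'E'
from h import *
from scipy.optimize import least_squares
def rim(s,c):
    h=cv2.cvtColor(c['image'],cv2.COLOR_RGB2HSV); w=((h[...,2]>150)&(h[...,1]<45)).astype(np.uint8)
    w[:, :215]=0; w[:,415:]=0; w[205:]=0
    w=cv2.morphologyEx(w,cv2.MORPH_OPEN,np.ones((5,5)))
    q=max(cv2.findContours(w,0,cv2.CHAIN_APPROX_NONE)[0],key=cv2.contourArea)
    q=cv2.convexHull(q); e=cv2.fitEllipse(q); print('ell',e)
    for dz in(0,-4,-8):
        p=plane(s,c,q.reshape(-1,2),s['eef_pos'][2]+dz); 
        T=R.from_quat(s['ee_rot']).inv().apply(p-s['eef_pos'])[:,:2].astype(np.float32)
        print(dz,'tool-frame',T.min(0),T.max(0),(T.min(0)+T.max(0))/2,np.ptp(T,axis=0))
E
python3 -c "
from rim import *
rim(*load('wrist'))"
```

```text
ell ((330.9898681640625, 117.42936706542969), (227.5118865966797, 278.3783264160156), 91.30325317382812)
0 tool-frame [ 25.462067 -46.531864] [108.77791   47.949574] [67.11999    0.7088547] [83.31584 94.48144]
-4 tool-frame [ 24.187136 -47.648144] [109.55886  49.1647 ] [66.873      0.7582779] [85.37173 96.81284]
-8 tool-frame [ 22.912203 -48.764423] [110.33981  50.37982] [66.62601    0.8076992] [87.42761 99.14424]
```

```bash
sed -i 's/w\[:, :215\]=0; w\[:,415:\]=0; w\[205:\]=0/w[:, :222]=0; w[:,410:]=0; w[170:]=0/; s/q=cv2.convexHull(q); e=cv2.fitEllipse(q)/q=cv2.convexHull(q); k=q.reshape(-1,2); e=(k.min(0),k.max(0))/' rim.py
python3 -c "
from rim import *
rim(*load('wrist'))"
```

```text
ell (array([222,  17], dtype=int32), array([409, 169], dtype=int32))
0 tool-frame [ 42.994434 -45.179836] [108.77791  44.17888] [75.88617    -0.50047874] [65.78348 89.35872]
-4 tool-frame [ 42.15213  -46.262753] [109.55886  45.30096] [75.8555   -0.480896] [67.40673 91.56371]
-8 tool-frame [ 41.309822 -47.34567 ] [110.33981  46.42304] [75.824814   -0.46131516] [69.02999 93.76871]
```

```bash
sed -i 's/\[...,2\]>150/[...,2]>195/; s/w\[170:\]=0/w[207:]=0/' rim.py
python3 -c "
from rim import *
rim(*load('wrist'))"
```

```text
ell (array([225,  18], dtype=int32), array([404, 198], dtype=int32))
0 tool-frame [ 28.537256 -42.10294 ] [108.39627  40.09312] [68.46677   -1.0049095] [79.85902 82.19606]
-4 tool-frame [ 27.338207 -43.10993 ] [109.16781  41.11438] [68.253006  -0.9977741] [81.829605 84.224304]
-8 tool-frame [ 26.139158 -44.11692 ] [109.93935   42.135643] [68.03925    -0.99063873] [83.800186 86.25256 ]
```

The lens sits at (68, -0.8) in the tool frame, about 4 mm below the TCP, and level (rim reads 84 mm). Carry it over.

>>> apply_moves(targets=[[[-0.006,0.0017,0,0,0,0,1],[-0.012,0,0,0,0,0,1],[-0.018,0,0,0,0,0,1],[-0.024,0,0,0,0,0,1],[-0.0266,0,0,0,0,0,1],[-0.0266,0,0,0,0,0,1],[-0.0266,0,0,0,0,0,1],[-0.0266,0,0,0,0,0,1],[-0.0266,0,0,0,0,0,1],[-0.0266,0,0,0,0,0,1],[-0.0266,0,0,0,0,0,1],[-0.0266,0,0,0,0,0,1]]])

```text
time_s: 8.32
eef_pos: [523.6, -77.1, 165.7]
ee_rot: [0.707, 0.707, -0.001, -0.001]
ft_force: [-0.1, 0.7, -1.4]
grip_width: 0.257
finger_force: 39.9
```

>>> apply_moves(targets=[[[-0.0266,0,0,0,0,0,1],[-0.0266,0,0,0,0,0,1],[-0.0266,0,0,0,0,0,1],[-0.0266,0,0,0,0,0,1],[-0.0266,0,0,0,0,0,1],[-0.0266,0,0,0,0,0,1],[-0.0266,0,0,0,0,0,1],[-0.0266,0,0,0,0,0,1],[-0.024,0,0,0,0,0,1],[-0.018,0,0,0,0,0,1],[-0.012,0,0,0,0,0,1],[-0.006,0,0,0,0,0,1]]])

```text
time_s: 9.32
eef_pos: [524.2, -349.3, 165.9]
ee_rot: [0.707, 0.707, -0.0, -0.0]
ft_force: [-0.8, 0.8, -2.5]
grip_width: 0.259
finger_force: 39.9
```

>>> apply_moves(targets=[[[0,0,0,0,0,0,1],[0,0,0.004,0,0,0,1],[0,0,0.007,0,0,0,1],[0,0,0.009,0,0,0,1],[0,0,0.009,0,0,0,1],[0,0,0.009,0,0,0,1],[0,0,0.007,0,0,0,1],[0,0,0.005,0,0,0,1],[0,0,0.003,0,0,0,1],[0,0,0,0,0,0,1],[0,0,0,0,0,0,1],[0,0,0,0,0,0,1]]])

```text
time_s: 10.32
eef_pos: [525.2, -347.9, 114.0]
ee_rot: [0.707, 0.707, 0.0, 0.0]
ft_force: [0.1, -0.1, -1.2]
grip_width: 0.255
finger_force: 39.9
```

```bash
python3 - <<'E'
from rim import *
s,c=grab('wrist'); cv2.imwrite('pics/w5.png',c['image'][:,:,::-1])
s2,sc=grab('scene'); _,t=grab('top')
print(s['eef_pos'],s['ee_rot'],s['finger_force'],np.abs(s['qd']).max())
try: rim(s,c)
except Exception as e: print(e)
f=lambda c,x,y,w,h:cv2.resize(c['image'][y:y+h,x:x+w,::-1],(400,300),interpolation=cv2.INTER_NEAREST)
cv2.imwrite('pics/m2.png',np.vstack([np.hstack([f(t,370,160,100,75),f(sc,220,110,120,90)]),cv2.resize(c['image'][:240,:,::-1],(800,300))]))
E
```

```text
[ 525.16055434 -347.94877585  113.98759513] [7.07028928e-01 7.07184546e-01 8.09391855e-05 3.26440303e-04] 39.93798494338989 0.00296397547449603
ell (array([222,   0], dtype=int32), array([409, 197], dtype=int32))
0 tool-frame [ 29.054665 -43.403458] [115.06926  41.49072] [72.061966  -0.9563694] [86.014595 84.89418 ]
-4 tool-frame [ 27.867807 -44.44305 ] [116.00591  42.54698] [71.93686   -0.9480343] [88.13811  86.990036]
-8 tool-frame [ 26.68095 -45.48264] [116.942566  43.603245] [71.81176    -0.93969727] [90.26161  89.085884]
```

View pics/m2.png

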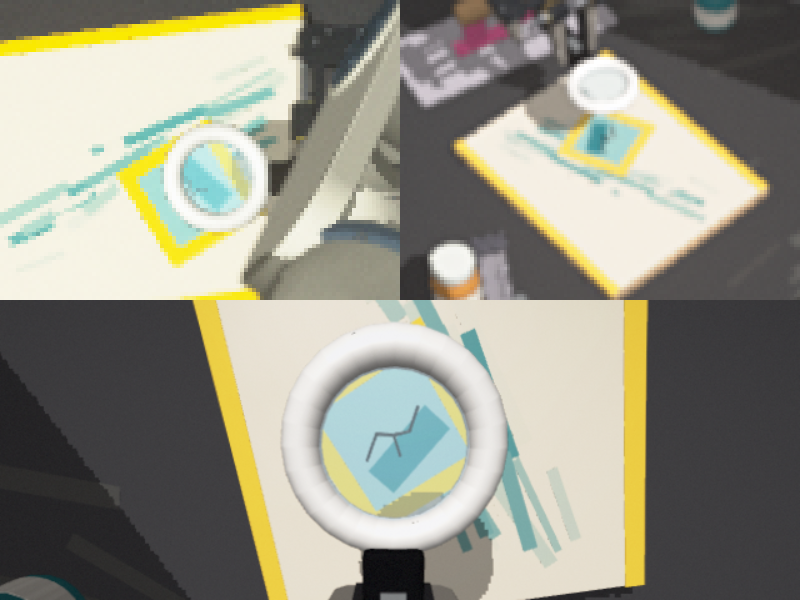

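The crack shows centred in the lens, and the rim is in the same place in the wrist view as at lift. One numeric check from the top and scene rim centres, then hand in.

```bash
python3 - <<'E'
from h import *
s,t=load('top');_,sc=load('scene')
u=[370+216/4,160+178/4]; v=[220+(602-400)*.3,110+83*.3]
o1,d1=ray(s,t,[u]);o2,d2=ray(s,sc,[v]);d1=d1[0];d2=d2[0]
a,b=np.linalg.lstsq(np.c_[d1,-d2],o2-o1,rcond=None)[0]; print(o1+a*d1,o2+b*d2, plane(s,t,[u],112))
E
```

```text
[ 523.13327388 -278.72226924  113.04335959] [ 524.36151726 -279.87532951  113.465091  ] [[ 523.27770614 -278.95002798  112.        ]]
```

```bash
python3 -c "
from h import *
print(order.job_done())"
```

```text
the job is handed in; nothing more can be done
None
```

I handed the job in with the magnifier gripped at about 40 N and held level over the crack. By my measurements the lens centre is within about 2 mm of the crack and near 110 mm high, the measured pointer height (about ±3 mm). The judge's result was not shown.

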